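# Probe the wax warmer's plate

### The job

The wax warmer's plate has to be checked with the contact thermometer, but the wax pot is standing on the measuring spot: lift the pot off by its handle and set it down, without dropping it, in the middle of the ceramic tile. Then take the thermometer out of its stand and hold it upright with its tip in the small ring engraved on the plate, pressing lightly so that the sprung tip is pushed in about half its travel. Finish still holding it there; leave the cast, the marker and the tub alone.

Things in the scene. Friction and masses are not known exactly. Their poses are not given: they have to be found in the camera images.
- warmer: bench wax warmer, fixed: white housing 150 x 150 mm, sloped grey front panel with a knob facing -x of its frame, and on top a flat round aluminium plate of 120 mm diameter whose upper face is 68 mm above the bench. Origin: on the bench under the plate's centre, z up
- spot (a point): centre of the marked spot on the plate's upper face: an engraved dark ring of 22 mm diameter with a centre dot, 28 mm behind (+x of the warmer) and 16 mm left (+y) of the plate's centre; hidden by the pot at the start
- pot: small aluminium pot, 87 mm across the rim, 50 mm high, wall 3 mm, base 68 mm across, about 0.2 kg, standing on the middle of the plate. Origin: centre of its underside, z up; its black bar handle sticks out along -x of its frame
- pot_grip (a point): point to grip on the pot's handle: 80 mm from the pot's axis along -x and 41 mm above the pot's underside. The bar is 16 mm wide (y), 13 mm high and runs level from 60 to 132 mm from the axis; it can be pinched from above across its width, firmly (about 50 N), as the pot hangs off one side
- tile: white ceramic tile 130 x 130 mm on a cork backing, upper face 12 mm above the bench, fixed, lying on the bench to one side of the warmer (either side)
- tile_top (a point): centre of the tile's upper face
- stand: probe stand, fixed, on the other side of the warmer: round dark foot of 72 mm diameter with an upright steel tube of 36 mm outer and 25 mm inner diameter, open at the top, 75 mm high. Origin: centre of the foot's underside
- probe: contact thermometer upright in the stand, 105 g: collar 34 mm across, 5 mm high, resting on the tube's rim; above it a round handle, 24 mm diameter, up to 85 mm above the collar's underside; below it a thin shaft and sprung tip (14 mm diameter) down to 60 mm below. Origin: on the axis at the collar's underside, z along the axis to the handle. Lift straight up over 60 mm to leave the tube
- probe_point (a point): end of the sprung tip (flat, 11 mm across), on the thermometer's axis, 60 mm below the probe's origin when not pressed
- probe_tip (a joint): how far the sprung tip is pushed in, m: 0 hanging free, 0.010 at its stop. The spring pushes with 0.6 N at first and 0.3 N more for each mm (3.6 N at the stop)
- cast: bystander: white plaster dental arch model, 68 x 66 x 29 mm, behind the left of the work
- marker: bystander: marker pen, 135 mm long, 17 mm thick, lying near the bench's front edge before the warmer
- tub: bystander: open tub, 73 mm across, 63 mm high, at the right of the work

How it is judged:
By the outcome, as a careful person would: the job done as asked, in the order asked, and still so for the second after the job is handed in, while the arm keeps its last pose, push and grip.
It also fails if it takes over 67 s, if anything falls off the work surface, if the arm or the gripper's body presses on something with over 40 N, if the wrist force passes 120 N, or if a joint passes its speed limit or range.

### The arm

A 6-joint arm with a two-finger parallel gripper is mounted at the origin on a cart in front of the work surface, level with it; the furniture and walls round the work are solid. World frame = base frame: x ahead of the robot, y to its left, z up, the work surface at z = 0. Lengths are in mm, angles in degrees, forces in N, time in s.
With the tool pointing down it reaches from about 350 to 850 mm from the base axis. Payload 8.1 kg.
Tool frame: the origin (TCP) lies at the very end of the fingers, on their centre line; the grasp point (between the pads) lies 19 mm behind it; z points along the fingers, y is the line along which they close (so a half turn about z gives the same grasp; the last joint's range is limited). The gripper opens to 85 mm and grips with 20 to 120 N. Pads are 22 mm wide; open, the fingers measure 114 mm over their backs; the gripper's body (76 mm by 85 mm) begins 54 mm behind the grasp point. The pads swing forward as they close: fully open they stand 13 mm farther back than shut.
Start: joints at [-77.143, 7.471, 85.268, -0, 87.261, -4.893], TCP at [182.941, -571.435, 231.292] pointing down, gripper open.
Joint ranges: [-169.43, 169.43], [-51.17, 129.36], [1.28, 143.12], [-76.62, 256.62], [0, 156.53], [-152.29, 152.29]. Speed limits (degrees/s): [136.94, 136.94, 159.86, 180, 180, 180].

### API

Orientations are given as [roll, pitch, yaw] about the fixed x, y, z axes, in that order (R = Rz(yaw) Ry(pitch) Rx(roll)).
In Python, from bench import * gives the robot as it stands.
- The arm moves only by the tool play_rows, never from a script. Its argument "increments" is a list of rows, each a list of 3 entries, a list of its own where there are three numbers: the gripper's target within -1 to 1 (fully open at 1, half-way at 0, shut at -1), then the shift along the tool's x, y, z in mm, then the turn about the tool's z in rad. A call has 1 to 12 rows; each row shifts and turns the commanded pose from where the row before left it, along the tool's axes as they then stand; what a row does not reach is not made up. A row lasts 1/12 s, in which the tool goes at most 41.7 mm and 7.16 degrees, less where a joint would pass 70% of its speed; a pose out of reach is approached as far as the arm can. A call is refused whole if a number of a shift passes 41.7 or a number of a turn 0.125, either way. A call with a gripper value outside its range is refused whole. The fingers move at their own pace and stop on an object; "force" is the grip in N (left out, the last holds). Time passes only in rows, so rows that do not move let the fingers close. It gives the time, the measured TCP pose, the force, the opening and the grip force at its end, in the units of the state.
- sense(): the state, without advancing time (a new reading comes with each control period).
- snapshot(name): name is "scene" or "top"; returns a dict with "color" (420x560x3 uint8, red, green, blue), "intrinsics" (3x3 intrinsics, pixels), "k1" (the pictures are not rectified: a ray, as slopes to the right and down, at radius r is drawn at 1 + k1 r^2 times it, then the intrinsics apply), "world_from_camera" (4x4, takes a point from camera to world coordinates). Camera axes: x right, y down, z forward; pixel columns grow to the right and rows downward; lengths in mm; the calibration is good to about 2 mm. A picture is of the moment at which its call begins. There is no depth.
- hand_in(): hands the job in; it is judged then, once.
Trained networks look in a picture, given as the dict that the camera call returned (one of the last four; its "shot" number tells which), for a name from the list of things; names that differ only in an ending like _2 or _b are one class to them, and where a whole thing is asked for, a point or a joint stands for the part that bears it (a point fixed in the world has none). Each returns a list of dicts, best first, with "p" (0 to 1); they miss things now and then, are a little off and sometimes report something else, mostly with a low value. They report only what shows in the picture. A call takes as long as a camera call.
- find_in(query, picture): "xyz" ([x, y, z] in mm, in the coordinates of the camera as it stood for that picture, good to about 4 mm: the middle of the surface that is visible of it).
- regions_of(query, picture): "mask" (420x560 bool, what is visible of it).
- pinpoint(query, picture): "xyz" ([x, y, z] in mm, in the coordinates of the camera as it stood for that picture, good to about 4 mm: a listed point, or the origin of a listed thing).
The state is a dict: "time": time; "joint_pos": joint angles; "qd": joint speeds; "joint_efforts": joint torques, N m; "tool_pos": TCP position; "tcp_rot": TCP orientation; "ft_force": force on the tool from outside, world axes, zero at the start; "wrist_torque": the same for the moment, N m; "finger_gap": finger opening in mm; "grip_force": force on a finger pad.
Only numpy, scipy, OpenCV 4.12 (cv2) and the standard library are available. Lean on these libraries where they do the work, as an engineer would, in place of code of your own. Each camera call takes 0.05 s, during which the arm holds its last target. There are 200 camera calls.

## Working session

There is one attempt and no reset: what is moved stays moved. The work goes in short steps, Python scripts to look and compute and a tool call to move; the robot and the scene stay as the last step left them, time stands still between calls to the robot, and variables do not carry over. Pictures are saved under pics/ and viewed, at most 12 in all, crops included, and the job is handed in when it is done.

Besides the shell and the picture viewer there is one more tool, called after "Call:" by a JSON object that holds its "name" and its "arguments". play_rows: Moves the arm, as the interface text tells. Its arguments: {"type":"object","properties":{"increments":{"type":"array","items":{"type":"array"}},"force":{"type":"number"}},"required":["increments"]}

```bash
mkdir -p pics
cat > h.py <<'E'
from bench import *
import numpy as np, cv2
def w(p,s): 
    M=np.array(s["world_from_camera"]); return (M@np.append(p,1))[:3]
def pin(q,s,n=1):
    for d in pinpoint(q,s)[:n]: print(s['shot'],q,'p%.2f'%d["p"],w(d["xyz"],s).round(1))
def px(P,s):
    c=np.linalg.inv(np.array(s["world_from_camera"]))@np.append(P,1); a=c[:2]/c[2]; a=a*(1+s["k1"]*(a@a)); K=np.array(s["intrinsics"]); return K[:2,:2]@a+K[:2,2]
def ray(u,v,z,s):
    K=np.array(s["intrinsics"]); d=np.linalg.inv(K)@[u,v,1]; a=d[:2].copy()
    for _ in range(20): a=d[:2]/(1+s["k1"]*(a@a))
    M=np.array(s["world_from_camera"]); r=M[:3,:3]@[a[0],a[1],1]; o=M[:3,3]; return o+r*(z-o[2])/r[2]
def save(s,n): cv2.imwrite('pics/'+n+'.png',s["color"][:,:,::-1])
E
python3 - <<'E'
from h import *
for c in ("top","scene"):
    s=snapshot(c); save(s,c+'0')
    print(c,np.array(s["world_from_camera"])[:3,3].round())
    for q in "warmer pot pot_grip tile_top tile stand probe probe_point cast marker tub".split(): pin(q,s)
st=sense(); print(st["tool_pos"],st["tcp_rot"],st["time"],st["finger_gap"])
E
python3 -c "
import cv2,numpy as np
a=[cv2.imread('pics/%s0.png'%c) for c in('top','scene')]"
```

```text
top [ 434.    7. 1546.]
1 warmer p0.86 [536.5  69.3  -1.7]
1 pot p0.80 [543.4  69.9  69.6]
1 pot_grip p0.60 [463.4  35.4 109.2]
1 tile_top p0.62 [ 490.  -218.9   17.5]
1 tile p0.91 [ 494.7 -214.3    2.1]
1 stand p0.71 [486.  337.8   3.2]
1 probe p0.60 [482.1 340.9  76.7]
1 marker p0.75 [377.1  86.5  -0.7]
1 tub p0.86 [ 502.8 -353.1    3.6]
scene [-352.  520.  635.]
2 warmer p0.72 [544.8  68.3   5. ]
2 pot p0.91 [549.3  69.7  71.7]
2 pot_grip p0.86 [469.   39.4 111.1]
2 tile p0.97 [ 496.1 -215.    -2.6]
2 stand p0.63 [493.8 341.1   1.8]
2 probe p0.74 [485.3 341.4  74.5]
2 cast p0.62 [651.5 336.9   1.6]
2 marker p0.73 [381.8  87.5  -4.1]
[ 182.95168526 -571.44792668  231.30549485] [1.79997681e+02 8.66501115e-04 1.77514081e+01] 1.2 85.4333805954277
```

View pics/top0.png

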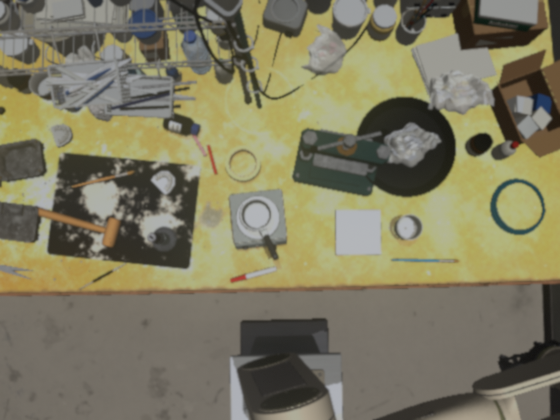

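View pics/scene0.png

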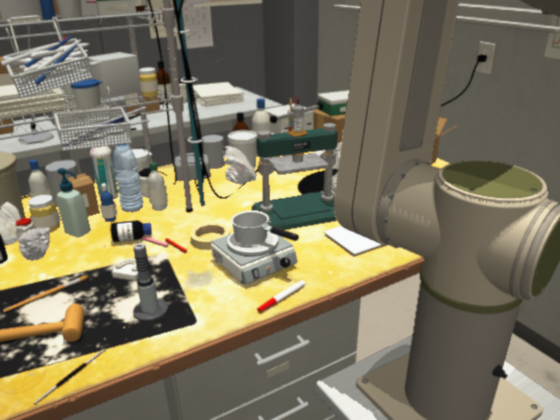

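The top view shows the pot at about (257,215) with its handle tip at (275,257), the tile at (358,232), the probe at (162,237) and the marker at (253,274). In the scene view the probe is upright in its stand at (147,280). Next I'll refine these with masks.

Run:
```python
from h import *
s=snapshot("top"); t=snapshot("scene")
def m(q,s,z,f=None):
    r=regions_of(q,s)
    if not r: print(q,'none');return None
    k=r[0]["mask"].astype(np.uint8); c=max(cv2.findContours(k,0,1)[0],key=cv2.contourArea)
    P=np.array([ray(*p[0],z,s)[:2] for p in c],np.float32)
    (x,y),(a,b),g=cv2.minAreaRect(P); M=cv2.moments(P)
    print(s['shot'],q,'p%.2f'%r[0]['p'],'rect',np.round([x,y,a,b,g],1),'cen',np.round([M['m10']/M['m00'],M['m01']/M['m00']],1))
    return k
m("tile",s,12);m("tile",t,12);m("warmer",s,55);m("marker",s,9);m("cast",s,29);m("tub",s,63)
k=m("pot",s,118);m("probe",s,160);m("stand",s,0)
for q in("pot","pot_grip","probe","stand","warmer","tile_top"): pin(q,s);pin(q,t)
# dark handle pixels
g=s["color"].max(2); 
c=[520-0,0]
kd=cv2.dilate(k,np.ones((5,5)))
v,u=np.nonzero((g<75)&(kd>0)); P=np.array([ray(a,b,115,s)[:2] for a,b in zip(u,v)])
print('dark',len(P),P.mean(0).round(1)); 
w_,V=np.linalg.eigh(np.cov(P.T)); print(V[:,1],np.sqrt(w_), np.ptp((P-P.mean(0))@V[:,1]))
A=s["color"][175:275,130:400,::-1]; A=cv2.resize(A[:, :],None,fx=2.9,fy=2.9,interpolation=3)
# overlay estimates (tile centre, pot axis, spot, grip, probe top)
B=t["color"][180:330,110:410,::-1]; B=cv2.resize(B,(783,290),interpolation=3)
cv2.imwrite('pics/z1.png',np.vstack([A,cv2.resize(B,(A.shape[1],300))]))
```

```text
tile none
4 tile p0.77 rect [ 492.3 -186.6   88.7  141.    89.5] cen [ 486.7 -181.7]
3 warmer p0.89 rect [534.8  67.3 156.3 148.9   5.4] cen [531.5  65.9]
marker none
3 cast p0.82 rect [647.5 330.5  63.4  54.1  44.2] cen [646.8 331.2]
3 tub p0.83 rect [ 504.2 -349.1   79.    69.6   88.7] cen [ 503.6 -350.4]
3 pot p0.89 rect [510.9  43.2 163.3  80.3  39.5] cen [528.3  63.3]
3 probe p0.70 rect [484.2 328.   44.3  28.4  88.9] cen [484.7 326.3]
3 stand p0.77 rect [487.3 337.   59.9  69.8  82. ] cen [485.4 333.6]
3 pot p0.69 [544.6  70.2  70.1]
4 pot p0.60 [550.   71.4  69.2]
3 pot_grip p0.74 [466.   36.3 106.2]
4 pot_grip p0.95 [472.9  39.1 110.7]
3 probe p0.75 [483.  339.6  76. ]
4 probe p0.73 [490.9 343.   73.9]
3 stand p0.74 [485.8 337.9   3.3]
4 stand p0.92 [4.915e+02 3.436e+02 1.000e-01]
3 warmer p0.94 [539.8  67.8  -2.8]
4 warmer p0.81 [547.3  70.1   5. ]
3 tile_top p0.92 [ 488.7 -217.6   15.7]
4 tile_top p0.58 [ 495.7 -215.2   13.8]
dark 103 [458.9  34.7]
[-0.89670687 -0.44262489] [ 4.52436585 14.23602268] 52.14809649147006
```

View pics/z1.png

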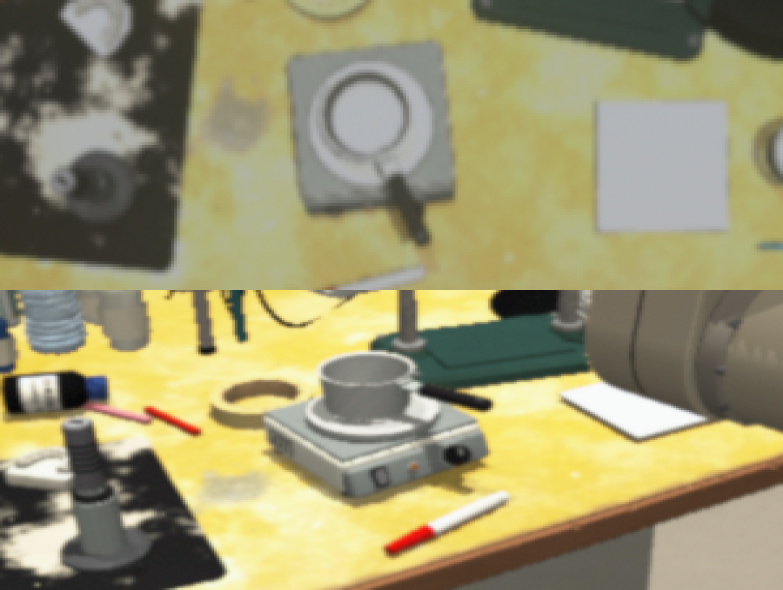

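The crop shows the rim centre at top pixel (256.6,215), the plate centre at (258,217.4) and the tile centre at (358.3,232.2). The probe top is at (151.7,237.8), and the handle points down-right. I'll project these to their known heights.

Run:
```python
from h import *
s=snapshot("top"); t=snapshot("scene")
for n,u,v,z in(("rim",256.6,215,118),("plate",257.9,217.4,68),("tile",358.3,232.2,12),("probetop",151.7,237.8,160),("foot",164.5,239.5,8),("hstart",264.1,237.5,115),("hend",276,257.5,115)):
    print(n,ray(u,v,z,s).round(1))
g=s["color"].max(2)
# sceneview checks
for n,u,v,z in(("rim",110+368*.383,180+(365-290)*.5,118),("probetop",110+77*.383,180+(425-290)*.5,160),("hend",110+490*.383,180+(402-290)*.5,115)): print('sc',n,ray(u,v,z,t).round(1))
```

```text
rim [540.2  67.9 118. ]
plate [537.3  66.6  68. ]
tile [ 493.1 -217.    12. ]
probetop [483.6 337.9 160. ]
foot [483.5 337.3   8. ]
hstart [480.2  49.2 115. ]
hend [426.6  18.6 115. ]
sc rim [551.4  64.1 118. ]
sc probetop [483.1 340.6 160. ]
sc hend [424.5  17.9 115. ]
```

Call:
{"name": "play_rows", "arguments": {"increments": [[1, [0, 0, 0], -0.109], [1, [12, -10, 0], 0], [1, [25, -22, 0], 0], [1, [25, -22, 0], 0], [1, [25, -22, 0], 0], [1, [25, -22, 0], 0], [1, [25, -22, 0], 0], [1, [25, -22, 0], 0], [1, [25, -22, 0], 0], [1, [25, -22, 0], 0], [1, [25, -22, 0], 0], [1, [25, -22, 0], 0]], "force": 60}}

```text
time: 3.45
tool_pos: [329.1, -253.4, 231.5]
tcp_rot: [180.0, -0.0, 24.0]
ft_force: [1.0, 0.5, -0.2]
finger_gap: 85.2
grip_force: 0.0
```

Call:
{"name": "play_rows", "arguments": {"increments": [[1, [25, -22, 0], 0], [1, [25, -22, 0], 0], [1, [25, -22, 0], 0], [1, [25, -22, 0], 0], [1, [25, -22, 0], 0], [1, [25, -22, 0], 0], [1, [25, -22, 0], 0], [1, [25, -22, 0], 0], [1, [25, -22, 0], 0], [1, [15, -13, 0], 0], [1, [0, 0, 0], 0], [1, [0, 0, 0], 0]]}}

```text
time: 4.45
tool_pos: [462.3, 36.5, 231.2]
tcp_rot: [-180.0, 0.0, 24.1]
ft_force: [-0.1, -0.5, -0.2]
finger_gap: 85.4
grip_force: 0.0
```

```bash
cat >> h.py <<'E'
from scipy.spatial.transform import Rotation as R
def go(target):
    st=sense(); r=R.from_euler('xyz',st["tcp_rot"],degrees=True)
    print('t%.2f'%st["time"],np.round(st["tool_pos"],1),np.round(st["tcp_rot"],2),'F',np.round(st["ft_force"],2),'gap %.1f grip %.1f'%(st["finger_gap"],st["grip_force"]))
    if target is not None: print('tool shift',r.inv().apply(np.array(target)-st["tool_pos"]).round(1))
E
python3 - <<'E'
from h import *
go([468,36.5,90])
E
```

```text
t4.45 [462.3  36.5 231.2] [-1.800e+02  3.000e-02  2.414e+01] F [-0.05 -0.51 -0.16] gap 85.4 grip 0.0
tool shift [  5.3   2.3 141.2]
```

Call:
{"name": "play_rows", "arguments": {"increments": [[1, [5, 2, 10], 0], [1, [0, 0, 20], 0], [1, [0, 0, 20], 0], [1, [0, 0, 20], 0], [1, [0, 0, 20], 0], [1, [0, 0, 20], 0], [1, [0, 0, 15], 0], [1, [0, 0, 10], 0], [1, [0, 0, 6], 0], [1, [0, 0, 0], 0]]}}

```text
time: 5.28
tool_pos: [466.6, 35.1, 88.8]
tcp_rot: [-179.9, 0.1, 23.9]
ft_force: [0.6, 0.6, 0.2]
finger_gap: 85.3
grip_force: 0.0
```

Run:
```python
from h import *
go([468,36.5,90])
t=snapshot("scene"); s=snapshot("top")
for q in("pot","pot_grip"): pin(q,t);pin(q,s)
cv2.imwrite('pics/a.png',np.hstack([cv2.resize(x,(400,400),interpolation=3)[:,:,::-1] for x in (t["color"][190:290,190:290+20],s["color"][180:280,210:310])]))
```

```text
t5.28 [466.6  35.1  88.8] [-1.7995e+02  1.2000e-01  2.3930e+01] F [0.61 0.59 0.16] gap 85.3 grip 0.0
tool shift [ 1.9 -0.7 -1.2]
7 pot p0.91 [548.8  69.4  71.1]
8 pot p0.80 [545.3  70.6  70.9]
7 pot_grip p0.81 [469.3  38.8 108.8]
```

View pics/a.png

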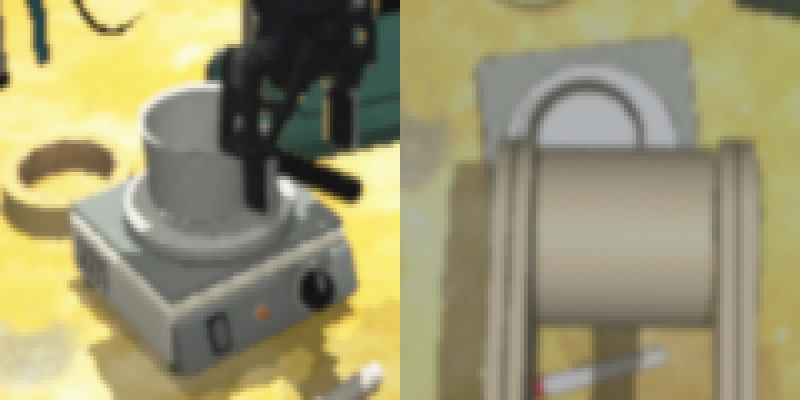

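The left half shows the fingers straddling the bar behind the pot at about (265,180), at the right height. Closing now.

Call:
{"name": "play_rows", "arguments": {"increments": [[-1, [2, -1, -1], 0], [-1, [0, 0, 0], 0], [-1, [0, 0, 0], 0], [-1, [0, 0, 0], 0], [-1, [0, 0, 0], 0], [-1, [0, 0, 0], 0], [-1, [0, 0, 0], 0], [-1, [0, 0, 0], 0], [-1, [0, 0, 0], 0], [-1, [0, 0, 0], 0], [-1, [0, 0, 0], 0], [-1, [0, 0, 0], 0]], "force": 60}}

```text
time: 6.58
tool_pos: [469.1, 37.6, 91.3]
tcp_rot: [180.0, -0.0, 24.0]
ft_force: [-0.6, 0.6, 1.8]
finger_gap: 14.6
grip_force: 61.9
```

Call:
{"name": "play_rows", "arguments": {"increments": [[-1, [0, 0, -2], 0], [-1, [0, 0, -3], 0], [-1, [0, 0, -5], 0], [-1, [0, 0, -8], 0], [-1, [0, 0, -8], 0], [-1, [0, 0, -8], 0], [-1, [0, 0, -8], 0], [-1, [0, 0, -6], 0], [-1, [0, 0, -2], 0], [-1, [0, 0, 0], 0]]}}

```text
time: 7.42
tool_pos: [469.6, 37.5, 142.3]
tcp_rot: [180.0, -0.1, 24.0]
ft_force: [-0.0, -0.2, -1.8]
finger_gap: 15.0
grip_force: 61.5
```

Run:
```python
from h import *
go(None)
t=snapshot("scene"); s=snapshot("top")
for q in("pot","pot_grip","warmer","spot"): pin(q,t);pin(q,s)
cv2.imwrite('pics/b.png',np.hstack([cv2.resize(x,(400,400),interpolation=3)[:,:,::-1] for x in (t["color"][160:280,190:310],s["color"][180:280,210:310])]))
```

```text
t7.42 [469.6  37.5 142.3] [ 1.7996e+02 -9.0000e-02  2.3990e+01] F [-0.03 -0.21 -1.77] gap 15.0 grip 61.5
9 pot p0.61 [550.2  71.1 122.3]
10 pot p0.73 [545.2  71.1 117.9]
9 pot_grip p0.61 [469.7  41.8 161.4]
9 warmer p0.78 [542.6  68.2   6.7]
10 spot p0.70 [564.1  89.6  66.5]
```

View pics/b.png

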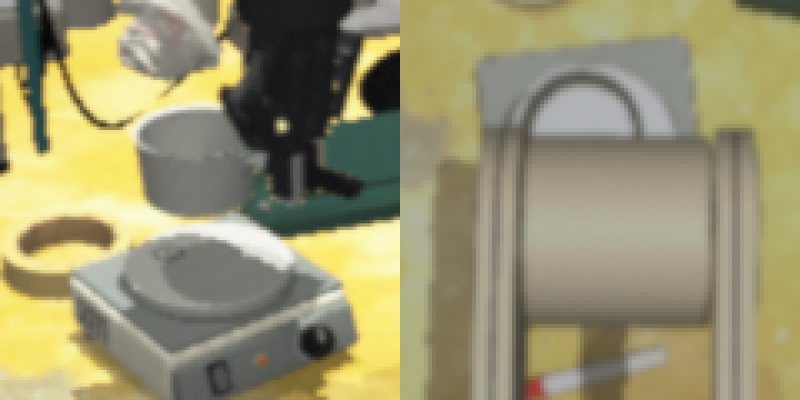

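The pot hangs level above the plate. The left half shows the ring on the plate at about (170,253). Next I move over the tile.

Call:
{"name": "play_rows", "arguments": {"increments": [[-1, [-3, 4, 0], 0], [-1, [-6, 9, 0], 0], [-1, [-9, 14, 0], 0], [-1, [-11, 16, 0], 0], [-1, [-11, 16, 0], 0], [-1, [-11, 16, 0], 0], [-1, [-11, 16, 0], 0], [-1, [-11, 16, 0], 0], [-1, [-11, 16, 0], 0], [-1, [-11, 16, 0], 0], [-1, [-11, 16, 0], 0], [-1, [-11, 16, 0], 0]]}}

```text
time: 8.92
tool_pos: [430.9, -168.0, 141.4]
tcp_rot: [180.0, 0.0, 24.0]
ft_force: [1.0, 0.6, -2.3]
finger_gap: 14.9
grip_force: 61.4
```

Call:
{"name": "play_rows", "arguments": {"increments": [[-1, [-11, 16, 0], 0], [-1, [-11, 17, 0], 0], [-1, [-11, 17, 0], 0], [-1, [-7, 12, 0], 0], [-1, [-4, 8, 0], 0], [-1, [-1, 1, 0], 0], [-1, [0, 0, 0], 0], [-1, [0, 0, 0], 0]]}}

```text
time: 9.58
tool_pos: [419.3, -249.0, 141.2]
tcp_rot: [-180.0, 0.0, 24.0]
ft_force: [-0.7, 0.4, -1.8]
finger_gap: 14.9
grip_force: 61.5
```

Run:
```python
from h import *
go([419.5,-249,35])
t=snapshot("scene"); s=snapshot("top")
for q in("pot","tile_top","tile"): pin(q,t);pin(q,s)
for q in("spot","warmer","probe","stand"):pin(q,t);pin(q,s)
save(s,'c'); save(t,'d')
cv2.imwrite('pics/e.png',np.hstack([cv2.resize(x,(400,400),interpolation=3)[:,:,::-1] for x in (t["color"][190:290,190:290],s["color"][180:260,220:300])]))
```

```text
t9.58 [ 419.3 -249.   141.2] [-179.97    0.     23.99] F [-0.72  0.37 -1.75] gap 14.9 grip 61.5
tool shift [  0.2   0.2 106.2]
12 pot p0.62 [ 495.6 -216.7  118.5]
12 tile_top p0.75 [ 490.9 -217.8   12. ]
12 tile p0.76 [ 494.9 -215.4    5.7]
11 spot p0.56 [568.7  84.8  71.9]
12 spot p0.97 [560.5  88.6  66.5]
11 warmer p0.87 [545.   72.4   8.3]
12 warmer p0.91 [538.9  67.3  -2.6]
12 probe p0.43 [484.4 337.1  76.5]
11 stand p0.58 [489.4 341.9   2.1]
12 stand p0.82 [486.5 339.5   2.2]
```

View pics/e.png

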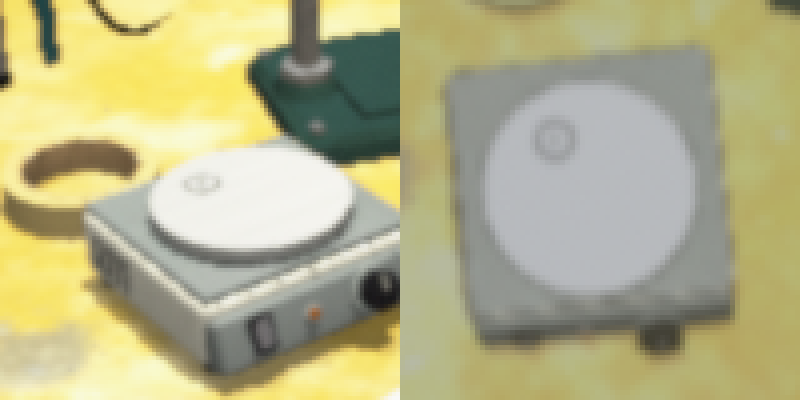

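The ring is at top pixel (250.8,207.6) and scene pixel (240.3,235.5), and the plate is clear. Lowering the pot onto the tile.

Call:
{"name": "play_rows", "arguments": {"increments": [[-1, [0, 0, 4], 0], [-1, [0, 0, 8], 0], [-1, [0, 0, 12], 0], [-1, [0, 0, 15], 0], [-1, [0, 0, 15], 0], [-1, [0, 0, 14], 0], [-1, [0, 0, 12], 0], [-1, [0, 0, 9], 0], [-1, [0, 0, 6], 0], [-1, [0, 0, 3], 0], [-1, [0, 0, 2], 0], [-1, [0, 0, 0], 0]]}}

```text
time: 11.38
tool_pos: [419.6, -249.5, 41.4]
tcp_rot: [180.0, -0.0, 24.0]
ft_force: [0.7, -0.5, -1.4]
finger_gap: 14.8
grip_force: 61.5
```

Call:
{"name": "play_rows", "arguments": {"increments": [[-1, [0, 0, 1], 0], [-1, [0, 0, 1], 0], [-1, [0, 0, 1], 0], [-1, [0, 0, 0], 0]]}}

```text
time: 11.72
tool_pos: [419.5, -249.5, 38.5]
tcp_rot: [180.0, -0.0, 24.0]
ft_force: [-0.3, -0.1, -1.8]
finger_gap: 15.0
grip_force: 61.5
```

Run:
```python
from h import *
go([419.5,-249,35])
t=snapshot("scene"); s=snapshot("top")
for i in range(2): print(ray(250.8,207.6,68,s),ray(258,217.4,68,s),ray(240.3,235.5,68,t))
```

```text
t11.72 [ 419.5 -249.5   38.5] [ 1.7998e+02 -1.0000e-02  2.4000e+01] F [-0.28 -0.08 -1.83] gap 15.0 grip 61.5
tool shift [ 0.2 -0.5  3.5]
[564.6722246   85.66792708  68.        ] [537.26209576  66.32608111  68.        ] [570.07677063  85.09429622  68.        ]
[564.6722246   85.66792708  68.        ] [537.26209576  66.32608111  68.        ] [570.07677063  85.09429622  68.        ]
```

Call:
{"name": "play_rows", "arguments": {"increments": [[-1, [0, 0, 1], 0], [-1, [0, 0, 1], 0], [-1, [0, 0, 1], 0], [-1, [0, 0, 0], 0]]}}

```text
time: 12.15
tool_pos: [419.5, -249.5, 35.4]
tcp_rot: [180.0, -0.0, 24.0]
ft_force: [-1.2, -0.2, 1.2]
finger_gap: 15.1
grip_force: 61.9
```

Call:
{"name": "play_rows", "arguments": {"increments": [[-1, [0, 0, 0.7], 0], [-1, [0, 0, 0], 0]]}}

```text
time: 12.32
tool_pos: [419.4, -249.7, 35.1]
tcp_rot: [180.0, 0.0, 24.0]
ft_force: [-3.7, 0.3, 4.5]
finger_gap: 14.6
grip_force: 62.5
```

Call:
{"name": "play_rows", "arguments": {"increments": [[-0.5, [0, 0, 0], 0], [-0.3, [0, 0, 0], 0], [0, [0, 0, 0], 0], [0.5, [0, 0, 0], 0], [1, [0, 0, 0], 0], [1, [0, 0, 0], 0], [1, [0, 0, 0], 0], [1, [0, 0, 0], 0]]}}

```text
time: 12.98
tool_pos: [419.4, -249.4, 34.6]
tcp_rot: [-180.0, 0.0, 24.0]
ft_force: [-0.6, -0.0, -0.5]
finger_gap: 85.5
grip_force: 0.0
```

Call:
{"name": "play_rows", "arguments": {"increments": [[1, [0, 0, -5], 0], [1, [0, 0, -10], 0], [1, [0, 0, -20], 0], [1, [0, 0, -30], 0], [1, [0, 0, -35], 0], [1, [0, 0, -35], 0], [1, [0, 0, -35], 0], [1, [0, 0, -30], 0], [1, [0, 0, -20], 0], [1, [0, 0, -10], 0]]}}

```text
time: 13.82
tool_pos: [420.6, -250.3, 269.7]
tcp_rot: [179.7, -0.2, 24.0]
ft_force: [-0.1, 0.0, 0.3]
finger_gap: 85.1
grip_force: 0.0
```

Run:
```python
from h import *
go([484.5,338.5,110])
s=snapshot("top")
for q in("pot","tile_top","spot","probe","probe_point"): pin(q,s)
```

```text
t13.82 [ 420.6 -250.3  269.7] [179.67  -0.18  24.  ] F [-0.07  0.03  0.3 ] gap 85.1 grip 0.0
tool shift [ 297.3 -512.8  157.7]
15 pot p0.76 [ 496.4 -215.6   12. ]
15 tile_top p0.65 [ 489.5 -217.    12.9]
15 spot p0.92 [562.5  89.8  65.5]
15 probe p0.72 [ 492.7 -211.8    4.3]
```

Call:
{"name": "play_rows", "arguments": {"increments": [[1, [8, -14, 0], 0], [1, [14, -24, 0], 0], [1, [17, -30, 0], 0], [1, [17, -30, 0], 0], [1, [17, -30, 0], 0], [1, [17, -30, 0], 0], [1, [17, -30, 0], 0], [1, [17, -30, 0], 0], [1, [17, -30, 0], 0], [1, [17, -30, 0], 0], [1, [17, -30, 0], 0], [1, [17, -30, 0], 0]]}}

```text
time: 15.12
tool_pos: [456.4, 139.1, 262.7]
tcp_rot: [-180.0, 0.2, 24.0]
ft_force: [1.4, -0.3, -0.4]
finger_gap: 85.5
grip_force: 0.0
```

Call:
{"name": "play_rows", "arguments": {"increments": [[1, [17, -30, 0], 0], [1, [17, -30, 0], 0], [1, [17, -30, 0], 0], [1, [17, -30, 0], 0], [1, [17, -30, 0], 0], [1, [14, -20, 0], 0], [1, [5, -5, 0], 0], [1, [0, 0, 0], 0], [1, [0, 0, 0], 0]]}}

```text
time: 15.87
tool_pos: [480.7, 338.9, 262.9]
tcp_rot: [180.0, 0.2, 24.0]
ft_force: [-0.8, 0.2, 0.1]
finger_gap: 85.3
grip_force: 0.0
```

Run:
```python
from h import *
go([484.5,339,111])
t=snapshot("scene")
for q in("pot","tile_top","spot","probe","stand"): pin(q,t)
```

```text
t15.87 [480.7 338.9 262.9] [1.7995e+02 1.7000e-01 2.4030e+01] F [-0.78  0.2   0.13] gap 85.3 grip 0.0
tool shift [  4.    1.3 151.9]
16 pot p0.56 [ 498.4 -215.5   13.9]
16 tile_top p0.59 [ 497.9 -217.4   13.5]
16 spot p0.66 [570.1  80.2  72.2]
16 probe p0.74 [487.3 342.8  75.4]
16 stand p0.80 [489.6 343.4   1.9]
```

Call:
{"name": "play_rows", "arguments": {"increments": [[1, [4, 1, 10], 0], [1, [0, 0, 18], 0], [1, [0, 0, 20], 0], [1, [0, 0, 20], 0], [1, [0, 0, 20], 0], [1, [0, 0, 20], 0], [1, [0, 0, 18], 0], [1, [0, 0, 14], 0], [1, [0, 0, 8], 0], [1, [0, 0, 3], 0], [1, [0, 0, 0], 0]]}}

```text
time: 17.08
tool_pos: [485.0, 339.9, 112.7]
tcp_rot: [180.0, 0.1, 24.0]
ft_force: [0.1, -0.4, 0.3]
finger_gap: 85.3
grip_force: 0.0
```

Run:
```python
from h import *
go([484.5,339.5,111])
t=snapshot("scene");s=snapshot("top")
for q in("probe","stand"): pin(q,t);pin(q,s)
cv2.imwrite('pics/f.png',np.hstack([cv2.resize(x,(400,400),interpolation=3)[:,:,::-1] for x in (t["color"][220:340,90:210],s["color"][190:270,110:190])]))
```

```text
t17.08 [485.  339.9 112.7] [1.7999e+02 8.0000e-02 2.3980e+01] F [ 0.13 -0.39  0.29] gap 85.3 grip 0.0
tool shift [-0.6  0.2  1.7]
17 probe p0.62 [487.6 340.2  75.2]
18 probe p0.56 [483.6 338.4  75.3]
17 stand p0.74 [494.6 341.    1.3]
18 stand p0.72 [484.7 337.5   5.2]
```

View pics/f.png

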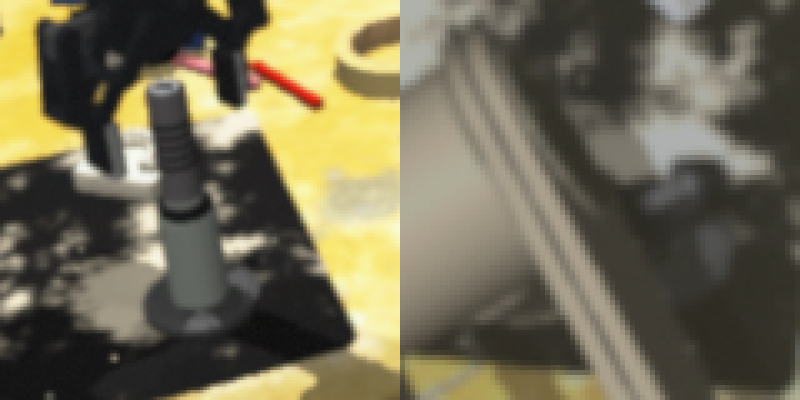

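The probe stands between the two fingers at about (170,140) in the left half. Closing.

Call:
{"name": "play_rows", "arguments": {"increments": [[-1, [0, 0, 0], 0], [-1, [0, 0, 0], 0], [-1, [0, 0, 0], 0], [-1, [0, 0, 0], 0], [-1, [0, 0, 0], 0], [-1, [0, 0, 0], 0], [-1, [0, 0, 0], 0], [-1, [0, 0, 0], 0], [-1, [0, 0, 0], 0], [-1, [0, 0, 0], 0]], "force": 40}}

```text
time: 18.22
tool_pos: [485.3, 340.3, 113.6]
tcp_rot: [-180.0, 0.0, 24.0]
ft_force: [0.3, -0.2, -0.2]
finger_gap: 23.2
grip_force: 39.4
```

Call:
{"name": "play_rows", "arguments": {"increments": [[-1, [0, 0, -2], 0], [-1, [0, 0, -4], 0], [-1, [0, 0, -8], 0], [-1, [0, 0, -12], 0], [-1, [0, 0, -14], 0], [-1, [0, 0, -14], 0], [-1, [0, 0, -14], 0], [-1, [0, 0, -14], 0], [-1, [0, 0, -10], 0], [-1, [0, 0, -6], 0], [-1, [0, 0, -2], 0], [-1, [0, 0, 0], 0]]}}

```text
time: 19.22
tool_pos: [485.5, 340.4, 214.3]
tcp_rot: [-180.0, -0.1, 24.0]
ft_force: [-0.6, -0.1, -1.0]
finger_gap: 23.5
grip_force: 39.3
```

Run:
```python
from h import *
go([566,85.5,212.7])
t=snapshot("scene");s=snapshot("top")
for q in("probe","probe_point"): pin(q,t);pin(q,s)
```

```text
t19.22 [485.5 340.4 214.3] [-1.7999e+02 -6.0000e-02  2.4000e+01] F [-0.64 -0.08 -1.02] gap 23.5 grip 39.3
tool shift [-30.2 265.6   1.5]
19 probe p0.71 [488.9 342.1 174.5]
20 probe p0.42 [485.3 341.4 176.4]
19 probe_point p0.54 [488.2 339.8 116.2]
20 probe_point p0.28 [ 506.6 -352.4    0.6]
```

Call:
{"name": "play_rows", "arguments": {"increments": [[-1, [-1, 6, 0], 0], [-1, [-2, 14, 0], 0], [-1, [-2, 20, 0], 0], [-1, [-3, 24, 0], 0], [-1, [-3, 24, 0], 0], [-1, [-3, 24, 0], 0], [-1, [-3, 24, 0], 0], [-1, [-3, 24, 0], 0], [-1, [-3, 24, 0], 0], [-1, [-3, 24, 0], 0], [-1, [-2, 22, 0], 0], [-1, [-2, 18, 0], 0]]}}

```text
time: 20.52
tool_pos: [559.0, 98.5, 213.6]
tcp_rot: [180.0, 0.0, 23.9]
ft_force: [1.1, -0.1, -0.9]
finger_gap: 23.1
grip_force: 39.3
```

Call:
{"name": "play_rows", "arguments": {"increments": [[-1, [0, 12, 0], 0], [-1, [0, 5, 0], 0], [-1, [0, 1, 6], 0], [-1, [0, 0, 10], 0], [-1, [0, 0, 10], 0], [-1, [0, 0, 8], 0], [-1, [0, 0, 4], 0], [-1, [0, 0, 0], 0], [-1, [0, 0, 0], 0]]}}

```text
time: 21.27
tool_pos: [565.7, 85.6, 175.1]
tcp_rot: [-180.0, 0.1, 24.0]
ft_force: [0.5, -0.1, -1.6]
finger_gap: 23.1
grip_force: 39.3
```

Run:
```python
from h import *
go([566,85.5,170.6])
t=snapshot("scene");s=snapshot("top")
for q in("probe","probe_point","spot"): pin(q,t);pin(q,s)
cv2.imwrite('pics/g.png',np.hstack([cv2.resize(x,(400,400),interpolation=3)[:,:,::-1] for x in (t["color"][190:260,200:270],s["color"][180:260,220:300])]))
```

```text
t21.27 [565.7  85.6 175.1] [-1.7998e+02  5.0000e-02  2.4040e+01] F [ 0.52 -0.06 -1.56] gap 23.1 grip 39.3
tool shift [0.3 0.2 4.5]
21 probe p0.64 [572.5  87.3 132.9]
21 probe_point p0.55 [565.3  85.   75.1]
22 probe_point p0.52 [ 489.1 -218.5   15.2]
21 spot p0.75 [569.1  82.1  72.2]
22 spot p0.90 [560.8  86.5  66.1]
```

View pics/g.png

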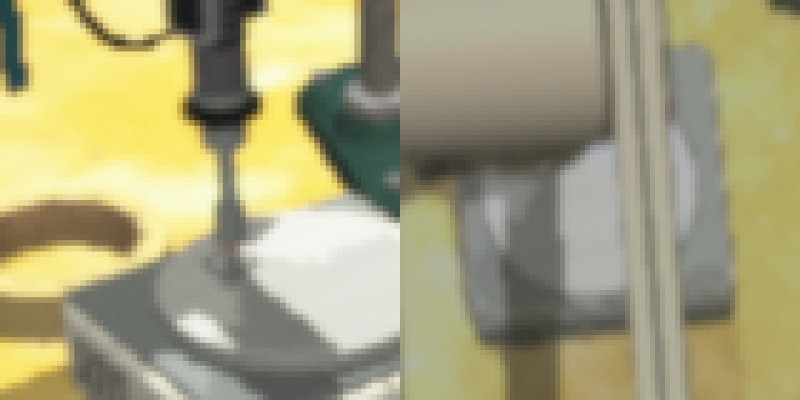

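The left half shows the probe upright, with its collar at about (223,107) and its tip at about (228,248), just above the ring near (230,260). I'll check this by projection.

Run:
```python
from h import *
t=snapshot("scene");s=snapshot("top")
f=lambda P:((px(P,t)-[200,190])*400/70).round(1)
p=[565.7,85.6]
print('collar pred',f([*p,139]),'obs 223,107'); print('tip pred',f([*p,76.5]),f([*p,90]),'below on plate',f([*p,68]))
print('per mm x',f([p[0]+1,p[1],68])-f([*p,68]),'y',f([p[0],p[1]+1,68])-f([*p,68]))
print('ring obs',(np.array([240.3,235.5])-[200,190])*400/70)
# refine ring from saved d.png (scene, clear) and c.png (top, clear)
for n,S,c in(('d',t,(240.3,235.5)),('c',s,(250.8,207.6))):
    I=cv2.imread(f'pics/{n}.png',0).astype(float); u,v=int(c[0]),int(c[1]); W=I[v-6:v+8,u-8:u+10]; D=np.clip(np.median(W)-12-W,0,None)
    print(n,W.astype(int).tolist() if 0 else '', (D.sum(0)@np.arange(u-8,u+10))/D.sum(), (D.sum(1)@np.arange(v-6,v+8))/D.sum())
pp=cv2.cvtColor(t["color"],cv2.COLOR_RGB2GRAY); print(pp[200:245:1,226:256:2] if 0 else '')
d=cv2.imread('pics/d.png')[205:265,200:280]; g=t["color"][205:265,200:280,::-1]
cv2.imwrite('pics/k.png',np.hstack([cv2.resize(x,(400,300),interpolation=0) for x in(d,g)]))
```

```text
collar pred [224.6 110.2] obs 223,107
tip pred [232.9 246.7] [231.1 217.8] below on plate [234.  264.7]
per mm x [-1.1 -1. ] y [-2.1  0.6]
ring obs [230.28571429 260.        ]
d  240.16618911174785 235.82234957020057
c  249.21666666666667 206.7952380952381
```

View pics/k.png

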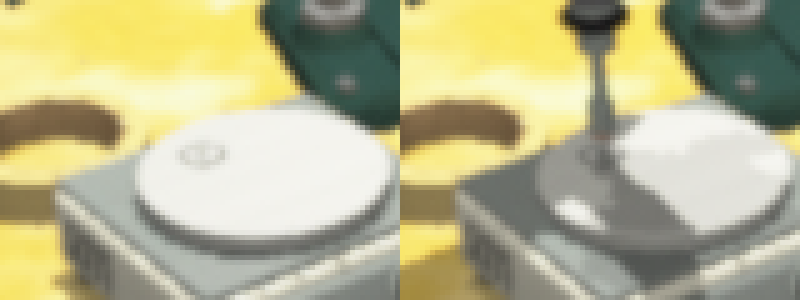

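In the tile-clear picture the ring is at (203,154). The tip in the right half is at about (600,140), within about 1 mm of being above it once the camera bias seen on the collar is taken out. I'll go down in steps and watch the force.

Call:
{"name": "play_rows", "arguments": {"increments": [[-1, [0.7, -0.4, 1], 0], [-1, [0, 0, 2], 0], [-1, [0, 0, 2], 0], [-1, [0, 0, 1], 0], [-1, [0, 0, 0], 0], [-1, [0, 0, 0], 0]]}}

```text
time: 22.27
tool_pos: [566.4, 85.7, 169.4]
tcp_rot: [-180.0, 0.0, 24.0]
ft_force: [-0.3, -0.1, -1.0]
finger_gap: 23.4
grip_force: 39.3
```

Call:
{"name": "play_rows", "arguments": {"increments": [[-1, [0, 0, 1], 0], [-1, [0, 0, 1], 0], [-1, [0, 0, 1], 0], [-1, [0, 0, 0], 0], [-1, [0, 0, 0], 0]]}}

```text
time: 22.68
tool_pos: [566.5, 85.8, 166.6]
tcp_rot: [-180.0, -0.0, 24.0]
ft_force: [0.1, 2.0, -0.6]
finger_gap: 23.1
grip_force: 39.4
```

Call:
{"name": "play_rows", "arguments": {"increments": [[-1, [0, 0, 1], 0], [-1, [0, 0, 1], 0], [-1, [0, 0, 1], 0], [-1, [0, 0, 0], 0], [-1, [0, 0, 0], 0]]}}

```text
time: 23.1
tool_pos: [566.6, 85.8, 163.7]
tcp_rot: [180.0, -0.0, 24.0]
ft_force: [0.2, -0.6, -0.0]
finger_gap: 22.7
grip_force: 39.5
```

Run:
```python
from h import *
go(None)
F=[];Z=[]
for i in range(12):
    t=snapshot("scene"); st=sense(); F.append(st["ft_force"][2]); Z.append(st["tool_pos"][2])
print(np.mean(F),np.std(F),np.mean(Z))
cv2.imwrite('pics/m.png',cv2.resize(t["color"][195:255,200:280,::-1],(560,420),interpolation=3))
```

```text
t23.10 [566.6  85.8 163.7] [ 1.7999e+02 -1.0000e-02  2.4000e+01] F [ 0.15 -0.56 -0.03] gap 22.7 grip 39.5
0.5549829515612318 0.6937645123503409 163.67948325637357
```

View pics/m.png

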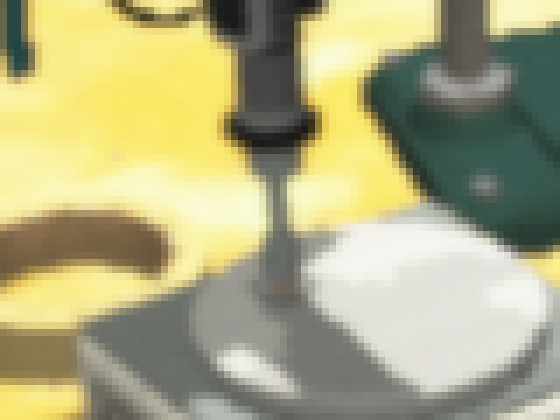

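The tip is touching at about (280,289), inside where the ring centre lies, (284,286). Force and height both give about 3 mm of compression, so I press 2 mm more.

Call:
{"name": "play_rows", "arguments": {"increments": [[-1, [0, 0, 1], 0], [-1, [0, 0, 1], 0], [-1, [0, 0, 0], 0], [-1, [0, 0, 0], 0], [-1, [0, 0, 0], 0], [-1, [0, 0, 0], 0]]}}

```text
time: 24.2
tool_pos: [566.6, 85.8, 161.7]
tcp_rot: [180.0, -0.0, 24.0]
ft_force: [-0.1, -0.6, 1.3]
finger_gap: 23.3
grip_force: 39.6
```

Run:
```python
from h import *
F=[];Z=[]
for i in range(16):
    t=snapshot("scene"); st=sense(); F.append(st["ft_force"][2]); Z.append(st["tool_pos"][2])
print(np.mean(F),np.std(F)/4,np.mean(Z)); go(None)
s=snapshot("top"); save(s,'top_end')
for q in ("pot","tile_top","tile","probe_point","spot"): pin(q,s);pin(q,t)
cv2.imwrite('pics/n.png',np.hstack([cv2.resize(t["color"][195:255,200:280,::-1],(400,300),interpolation=3),cv2.resize(s["color"][200:260,320:400,::-1],(400,300),interpolation=3)]))
```

```text
1.1896147614057602 0.11509772922217176 161.6186511429801
t25.00 [566.6  85.8 161.6] [-180.   -0.   24.] F [ 0.44 -0.12  1.86] gap 22.7 grip 39.6
52 pot p0.25 [573.5  86.7 123.4]
53 tile_top p0.95 [ 491.2 -217.4   10.5]
53 tile p0.87 [ 493.1 -214.6    2.2]
52 probe_point p0.37 [565.9  85.4  68.2]
53 spot p0.70 [562.7  88.8  68.8]
52 spot p0.92 [570.2  84.   69.8]
```

View pics/n.png

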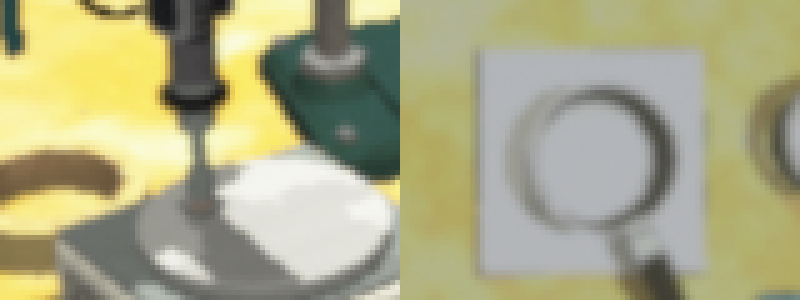

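The tip sits in the ring and pushes with about 2.2 N, which is about 5 mm of travel. The pot, centred at (592,158), stands in the middle of the tile, centred at (594,161).

```bash
python3 -c "
from bench import *
print(hand_in())"
```

```text
the job is handed in; nothing more can be done
None
```

The job is handed in: the pot stands in the middle of the tile, and the thermometer is held upright with its tip in the ring, pushed in about 5 mm (estimated from force and height), finished at about 25 s.

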